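# Find the hidden release of a wooden box

## Robot

A 6-joint arm with a two-finger parallel gripper is mounted at the origin on the work surface. World frame = base frame: x ahead of the robot, y to its left, z up, the work surface at z = 0. Lengths are in mm, angles in rad, forces in N, time in s.
With the tool pointing down it reaches from about 350 to 775 mm from the base axis. Payload 7.3 kg.
Tool frame: the origin (TCP) lies at the very end of the fingers, on their centre line; the grasp point (between the pads) lies 19 mm behind it; x points along the fingers, z is the direction in which the jaws open and shut, and the axes are right-handed (so a half turn about x gives the same grasp; the last joint's range is limited). The gripper opens to 92 mm and grips with 3 to 60 N. Pads are 19 mm wide; open, the fingers measure 130 mm over their backs; the gripper's body (75 mm by 190 mm) begins 47 mm behind the grasp point.
Start: joints at [1.136, 0.342, 1.524, -0, 1.275, -0.146], TCP at [149.506, 503.282, 226.741] pointing down, gripper open.
Joint ranges: [-2.53, 2.53], [-0.77, 2.02], [0.04, 2.7], [-1, 4.14], [0.28, 2.66], [-3.11, 3.11]. Speed limits (rad/s): [2.57, 2.57, 3.14, 3.14, 3.14, 3.14].

## Interface

Orientations are given as [roll, pitch, yaw] about the fixed x, y, z axes, in that order (R = Rz(yaw) Ry(pitch) Rx(roll)).
In Python, from plant import * gives the robot as it stands.
- The arm moves only by the tool carry_out, never from a script. Its argument "rows" is a list of rows, each a list of 4 numbers: the shift along the world's x, y, z in mm, then the turn about the world's z in degrees. In form: [[x, y, z, twist], ...]. A call has 1 to 20 rows; each row is the pose to reach, as a shift and turn from the pose measured when the call began; what a row does not reach only later rows make up. A row lasts 1/12 s, in which the tool goes at most 41.7 mm and 7.16 degrees, less where a joint would pass 70% of its speed; a pose out of reach is approached as far as the arm can. A call with a gripper value outside its range is refused whole. "hand" is the finger opening in mm, from 0 to 91.8, set as the call begins (left out, the last holds). The fingers move at their own pace and stop on an object; the grip force is fixed at half the most. Time passes only in rows, so rows that repeat a pose let the fingers close. It gives the time, the measured TCP pose, the force and the opening at its end, in the units of the state.
- get_obs(): the state, without advancing time (a new reading comes with each control period).
- capture(name): name is "side" or "top" or "wrist"; returns the picture (400x640x3 uint8, red, green, blue); there is no depth.
- camera_info(name): a dict with "camera_matrix" (3x3 intrinsics, pixels), "pose" (4x4, takes a point from camera to world coordinates); the wrist camera has in their place "mount" (4x4, takes a point from camera to tool coordinates, whose origin is the TCP and whose axes are the tool frame's). Camera axes: x right, y down, z forward; pixel columns grow to the right and rows downward; lengths in mm; the calibration is good to about 2 mm. A picture is of the moment at which its call begins: read the wrist's pose just before it. camera_info takes no time and is no camera call.
- close_job(): hands the job in, once; it reports no verdict.
The state is a dict: "time": time; "joint_positions": joint angles; "dq": joint speeds; "tau": joint torques, N m; "tool_pos": TCP position; "tcp_rot": TCP orientation; "contact_force": force on the tool from outside, world axes, zero at the start; "moment": the same for the moment, N m; "grip_width": finger opening in mm.
Only numpy, scipy, OpenCV 4.12 (cv2) and the standard library are available. Lean on these libraries where they do the work, as an engineer would, in place of code of your own. Each camera call takes 0.05 s, during which the arm holds its last target. There are 200 camera calls.

## Task

Open the catch of the wooden trick box by touch: lay a fingertip on its front rail at the left end (the end with the round side peg), sweep along the rail until you find the hidden notch, and press the wooden key inside the notch fully down so that the lid pops ajar. Do not push, pry or lift the lid or its knob, pick nothing up, and leave the things lying around where they are; finish clear of everything.

Things in the scene. Friction and masses are not known exactly. Their poses are not given: they have to be found in the camera images.
- box: Trick box of pale wood, fixed to the bench: 182 mm deep (x), 400 mm long (y), 80 mm high, turned up to 0.25 rad either way. Origin at the centre of its underside, x to the far side (hinges), y along its length to its left end, as the robot sees it; a round dark peg sticks 26 mm out of the left end face. Its front edge, the side towards the robot, is a straight rail 44 mm wide whose flat top is 80 mm above the bench over the whole length, with one notch in it.
- rail_left (a point): Middle of the rail's top face at its very left end (the end with the side peg); on the box at x -70, y +200, z 80 mm.
- rail_right (a point): Middle of the rail's top face at its very right end; on the box at x -70, y -200, z 80 mm. The notch lies somewhere on the rail between 200 and 288 mm from the left end (its centre, differing each time): a gap right across the rail, 46 mm long, square walls, its floor (the top of the key) 9 mm below the rail's top. Nothing but the rail's touch or a look tells where it is; seams of up to 0.5 mm elsewhere on the rail mean nothing.
- rail_end: The outermost 80 mm of the rail at the left end, same wood, where the sweep begins. Origin at the middle of its top face, 40 mm from the left end.
- rail_mid: The next 90 mm of the rail, from 80 to 170 mm from the left end, always plain, over which the sweep passes. Origin at the middle of its top face, 125 mm from the left end.
- key (a joint): The release key in the notch, a wooden block 43 mm long along the rail and 42 mm wide of the same wood as the rail. 0 = up (top 9 mm below the rail's top), 0.008 m = fully down (top 17 mm below the rail's top). It needs about 8 to 11 N, moves straight down, and stays where it is left.
- lid (a joint): Opening angle of the lid, rad: 0 = shut, about 0.15 = ajar. It is linked to the key and rises as the key goes down: its front edge by about 19 mm; it then stays ajar.
- lid_knob (a point): Middle of the dark turned knob (28 mm wide, 27 mm high) in the middle of the lid. The lid is a board 127 x 392 x 7.5 mm hinged at the far side of the box; shut, its top is level with the rail (80 mm) and its front edge is 8 mm behind the rail.
- glue_mid (a point): Middle of a white glue bottle, 56 mm across and 150 mm high, standing left of the box. Leave alone.
- driver: Screwdriver about 200 mm long lying right of the box; origin under it. Leave alone.
- offcut: Wooden offcut 90 x 45 x 30 mm near the box's left front corner. Origin under its centre. Leave alone.
- spool: Wooden ring 60 mm across, 35 mm high, near the box's right front corner. Origin under its centre. Leave alone.

How it is judged (in metres and radians):
On the way, in this order (a step that is already met when the one before it is completed fails the run):
1. a fingertip touches the rail's left end part (contact force between the fingers and rail_end above 0.3 N and value of joint key below 0.002 m), for 0.1 s.
2. the sweep passes, touching, over the next part of the rail (contact force between the fingers and rail_mid above 0.3 N and value of joint key below 0.002 m), for 0.1 s.
3. the key in the notch is pressed fully down (value of joint key above 0.0065 m), for 0.1 s.
At the end, for the whole second after the job is handed in: The key is down (at least 6 of its 8 mm), the lid rests ajar (0.10 to 0.20 rad), and the four loose things are within 30 mm of where they were (value of joint key above 0.006 m and value of joint lid between 0.1 and 0.2 rad and velocity of joint lid below 0.05 rad/s and distance of each of glue_mid, driver, offcut, spool from where it was at the start of the episode below 0.03 m); the robot touches nothing.
It fails at once if the lid or its knob is pushed, pried or lifted by the robot (more than 4 N) (contact force between any of the fingers, the arm and lid above 4 N).
It fails at once if the glue bottle is knocked, lifted or moved (distance of glue_mid from where it was at the start of the episode above 0.03 m).
It fails at once if the screwdriver is knocked, lifted or moved (distance of driver from where it was at the start of the episode above 0.03 m).
It fails at once if the offcut is knocked, lifted or moved (distance of offcut from where it was at the start of the episode above 0.03 m).
It fails at once if the wooden ring is knocked, lifted or moved (distance of spool from where it was at the start of the episode above 0.03 m).
It also fails if it takes over 54 s, if anything falls off the work surface, if the arm or the gripper's body presses on something with over 40 N, if the wrist force passes 120 N, or if a joint passes its speed limit or range.

## Working session

There is one attempt and no reset: what is moved stays moved. The work goes in short steps, Python scripts to look and compute and a tool call to move; the robot and the scene stay as the last step left them, time stands still between calls to the robot, and variables do not carry over. Pictures are saved under pics/ and viewed, about 8 in all and at most 12, crops included, and the job is handed in when it is done.

Besides the shell and the picture viewer there is one more tool, called after ">>>" as name([rows], argument=value, ...), one row to a line, values as JSON. carry_out: Moves the arm, as the interface text tells. Its arguments: {"type":"object","properties":{"rows":{"type":"array"},"hand":{"type":"number"}},"required":["rows"]}

```bash
mkdir -p pics
python3 - <<'E'
from plant import *
import cv2,numpy as np
o=get_obs();print(o)
for n in("top","side"):
    im=capture(n);cv2.imwrite(f"pics/{n}0.png",im[:,:,::-1]);i=camera_info(n);print(n,np.round(i["camera_matrix"],1).tolist(),np.round(i["pose"],3).tolist())
print(camera_info("wrist"))
E
```

```text
{'time': 0.0, 'joint_positions': array([ 1.13603304e+00,  3.42699066e-01,  1.52501234e+00,  5.56464879e-05,
        1.27540905e+00, -1.46004970e-01]), 'dq': array([-0.00069287, -0.00026627,  0.0008425 , -0.00042803, -0.00137237,
       -0.00027882]), 'tau': array([-2.66016259e-04, -4.31237733e+01, -2.44220299e+01,  7.19393953e-02,
        5.58361982e-02, -1.01184066e-04]), 'tool_pos': array([149.29194289, 502.90210006, 226.05888254]), 'tcp_rot': array([ 2.96077277,  1.5692676 , -2.04039077]), 'contact_force': array([0.20217585, 0.32569157, 0.21525799]), 'moment': array([ 0.02835141,  0.04700191, -0.02421776]), 'grip_width': 91.66528809868859}
top [[367.9, 0.0, 317.1], [0.0, 367.9, 196.4], [0.0, 0.0, 1.0]] [[0.01, -0.979, 0.203, 316.618], [-1.0, -0.01, -0.001, -22.569], [0.003, -0.203, -0.979, 1177.645], [0.0, 0.0, 0.0, 1.0]]
side [[493.6, 0.0, 310.1], [0.0, 493.6, 212.2], [0.0, 0.0, 1.0]] [[0.812, -0.443, 0.381, 95.658], [-0.584, -0.623, 0.52, -665.293], [0.007, -0.645, -0.764, 996.816], [0.0, 0.0, 0.0, 1.0]]
{'camera_matrix': array([[337.1323809 ,   0.        , 326.11042136],
       [  0.        , 337.1323809 , 198.79664006],
       [  0.        ,   0.        ,   1.        ]]), 'mount': array([[-9.93628756e-04, -2.70921971e-01,  9.62600799e-01,
        -1.57143841e+02],
       [-3.35821695e-04, -9.62601130e-01, -2.70922411e-01,
         7.27641828e+01],
       [ 9.99999450e-01, -5.92458530e-04,  8.65486688e-04,
         3.44323155e-01],
       [ 0.00000000e+00,  0.00000000e+00,  0.00000000e+00,
         1.00000000e+00]])}
```

View pics/top0.png

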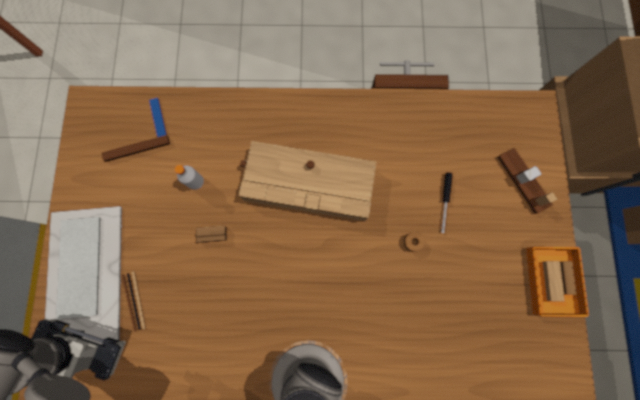

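View pics/side0.png

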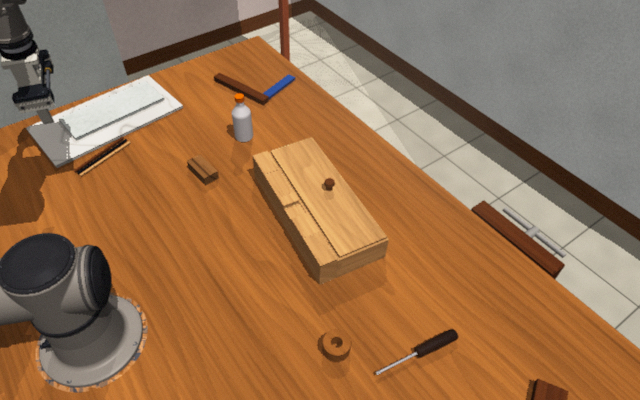

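The top view shows the box with top corners at about (250,143), (376,160), (370,217) and (240,200). The knob is at (310,165), and there are notch-like marks near (305–320,200). I'll enlarge both views to measure them.

Run:
```python
import cv2,numpy as np
a=cv2.imread("pics/top0.png")[130:230,225:385];b=cv2.imread("pics/side0.png")[130:285,240:400]
a=cv2.resize(a,None,fx=5,fy=5,interpolation=cv2.INTER_CUBIC);cv2.imwrite("pics/topc.png",a)
b=cv2.resize(b,None,fx=3.8,fy=3.8,interpolation=cv2.INTER_CUBIC);cv2.imwrite("pics/sidec.png",b)
```

```text
(no output)
```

View pics/topc.png

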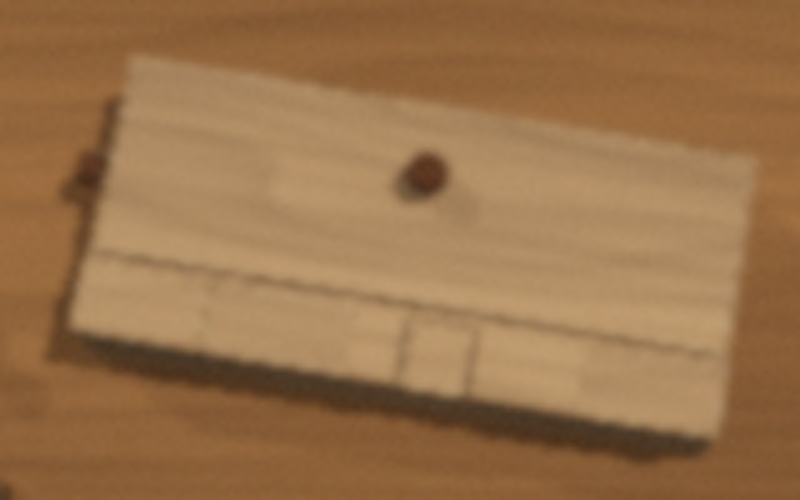

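View pics/sidec.png

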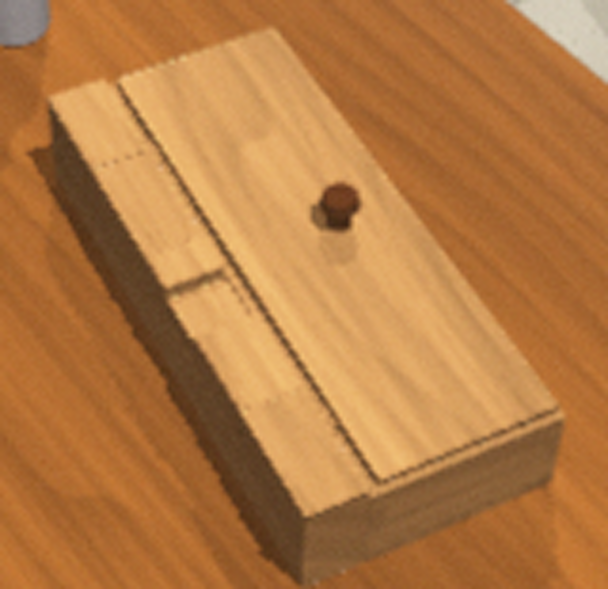

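The crops agree. The top crop has rail front corners at (72,330) and (715,440), and notch walls near x 400 and 470. The side crop shows one real step at (195,280); the other marks are only seams. Next I'll cast rays onto z=80.

```bash
cat > h.py <<'E'
from plant import *
import numpy as np
from scipy.spatial.transform import Rotation as Ro
def ray(n,uv,z):
    i=camera_info(n);P=i["pose"];d=P[:3,:3]@np.linalg.inv(i["camera_matrix"])@[*uv,1];c=P[:3,3]
    return (c+d*(z-c[2])/d[2])
E
python3 - <<'E'
from h import *
T=lambda p,z=80:ray("top",(225+(p[0]+.5)/5-.5,130+(p[1]+.5)/5-.5),z)[:2]
S=lambda p,z=80:ray("side",(240+(p[0]+.5)/3.8-.5,130+(p[1]+.5)/3.8-.5),z)[:2]
# box-frame corners: far-left, far-right, front-right, front-left
M=np.array([[91,200],[91,-200],[-91,-200],[-91,200]])
def fit(W):
    W=np.array(W);A=W-W.mean(0);B=M-M.mean(0)
    a=np.arctan2((B[:,0]*A[:,1]-B[:,1]*A[:,0]).sum(),(A*B).sum())
    R=np.array([[np.cos(a),-np.sin(a)],[np.sin(a),np.cos(a)]]);t=W.mean(0)-R@M.mean(0)
    print("yaw",a,"t",t,"res",np.round(W-(M@R.T+t),1).tolist());return a,R,t
a,R,t=fit([T(p) for p in[(130,57),(755,158),(715,440),(72,330)]])
a2,R2,t2=fit([S(p) for p in[(275,28),(562,412),(305,517),(50,100)]])
inb=lambda w:np.round((w-t)@R,1)
inb2=lambda w:np.round((w-t2)@R2,1)
print("top notch walls",[inb(T(p)) for p in[(401,385),(407,315),(468,395),(474,325)]],"knob",inb(T((427,172),107)))
print("side left wall",[inb2(S(p)) for p in[(168,290),(225,268)]],"knob",inb2(S((340,195),107)))
print("offcut",T(((210-225)*5,(234-130)*5),15),"spool",T(((412-225)*5,(242-130)*5),15))
for y in(170,75,-22):print(y,R@[-74,y]+t,R2@[-74,y]+t2)
o=get_obs();Q=Ro.from_euler("xyz",o["tcp_rot"]).as_matrix();print(np.round(Q,3),"jaw ang",np.arctan2(Q[1,2],Q[0,2]))
E
```

```text
yaw -0.15830325545273763 t [601.12533837   5.17238216] res [[-2.2, -1.1], [-1.0, 2.2], [1.4, 1.6], [1.9, -2.7]]
yaw -0.16298152544730668 t [597.85260321  -0.71252192] res [[-3.3, -3.4], [-1.9, 3.2], [3.4, 3.1], [1.8, -2.9]]
top notch walls [array([-88.6,  -5.9]), array([-45.2,  -1.9]), array([-87.8, -46.9]), array([-44.5, -43.3])] knob [38.4 -0.2]
side left wall [array([-87.4,  -0.9]), array([-46.1,   0. ])] knob [39.1  2.9]
offcut [434.59285332 314.59741587] spool [ 415.97867047 -322.74832357]
170 [554.84991467 184.71230853] [552.41761909 179.04192786]
75 [539.87383864  90.900171  ] [537.00283003  85.3008788 ]
-22 [524.5824768   -4.88695889] [521.26351911 -10.41366602]
[[-0.001 -0.959  0.285]
 [-0.001  0.285  0.959]
 [-1.     0.    -0.001]] jaw ang 1.2819744260664554
```

Both views agree to a few mm: box yaw about -0.16, centre about (599.5, 2.2), notch centre about box y=-24 (224 mm from the left end). I'll close the fingers, align the jaws across the rail and move above the left end.

>>> carry_out([
  [25,-20,0,-5],
  [50,-40,0,-10],
  [80,-65,0,-16],
  [110,-89,0,-22],
  [140,-113,0,-28],
  [170,-137,0,-34],
  [200,-162,0,-40],
  [230,-186,0,-46],
  [260,-210,0,-52],
  [290,-234,0,-58],
  [320,-259,0,-64],
  [350,-283,0,-70],
  [375,-303,0,-76],
  [395,-319,0,-82.6],
  [404,-326,0,-82.6],
  [404,-326,-30,-82.6],
  [404,-326,-60,-82.6],
  [404,-326,-90,-82.6],
  [404,-326,-110,-82.6],
  [404,-326,-110,-82.6],
], hand=0)

```text
time: 1.77
tool_pos: [549.8, 176.8, 111.4]
tcp_rot: [-2.882, 1.56, -3.038]
contact_force: [-1.3, 0.7, -0.4]
grip_width: 0.3
```

Run:
```python
from h import *
import cv2
o=get_obs();Q=Ro.from_euler("xyz",o["tcp_rot"]).as_matrix();print(o["time"],o["tool_pos"],np.arctan2(Q[1,2],Q[0,2]),Q[:,0],o["contact_force"],o["grip_width"])
w=capture("wrist");s=capture("side")[60:340,150:470]
cv2.imwrite("pics/c1.png",np.hstack([cv2.resize(w,(448,280)),cv2.resize(s,(320,280))])[:,:,::-1])
```

```text
1.7667 [549.84805237 176.83771264 111.37340128] -0.1567861308888071 [-0.01087611 -0.00112658 -0.99994022] [-1.27436654  0.72953396 -0.3966586 ] 0.31955703803276786
```

View pics/c1.png

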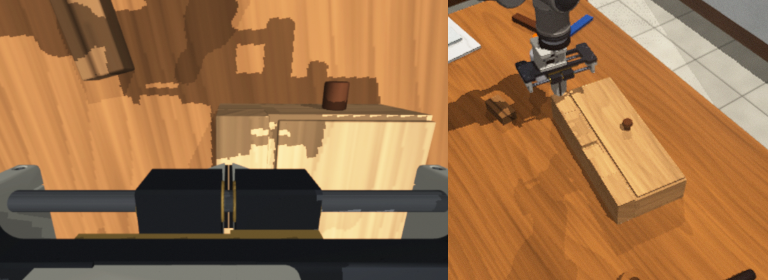

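The wrist view shows the fingers at column 228, over the rail (columns 213 to 278) but nearer its front edge, at box x of about -79. I'll shift 5 mm inward and descend.

>>> carry_out([
  [5,-1,-10,0],
  [5,-1,-20,0],
  [5,-1,-25,0],
  [5,-1,-27,0],
  [5,-1,-28,0],
  [5,-1,-29,0],
  [5,-1,-30,0],
  [5,-1,-31,0],
  [5,-1,-32,0],
  [5,-1,-33,0],
  [5,-1,-33,0],
  [5,-1,-33,0],
])

```text
time: 2.87
tool_pos: [557.9, 176.4, 83.1]
tcp_rot: [-3.101, 1.568, 3.024]
contact_force: [-0.5, -0.5, -0.1]
grip_width: 0.6
```

>>> carry_out([
  [-1,0,0,0],
  [-1,0,-1,0],
  [-1,0,-2,0],
  [-1,0,-3,0],
  [-1,0,-4,0],
  [-1,0,-4,0],
])

```text
time: 3.37
tool_pos: [556.9, 176.4, 80.2]
tcp_rot: [-3.108, 1.569, 3.018]
contact_force: [-3.4, -0.9, 9.3]
grip_width: 0.2
```

Contact with the rail end: 9 N at z=80.2. I'll ease off slightly and sweep along the rail direction (-0.159, -0.987).

>>> carry_out([
  [0,0,-0.7,0],
  [0,0,-0.7,0],
  [-2,-4,-0.7,0],
  [-4,-10,-0.7,0],
  [-5,-16,-0.7,0],
  [-6.5,-22,-0.7,0],
  [-7.5,-28,-0.7,0],
  [-8.5,-34,-0.7,0],
  [-9.5,-40,-0.7,0],
  [-10.5,-46,-0.7,0],
  [-11.5,-52,-0.7,0],
  [-12.5,-58,-0.7,0],
  [-13.5,-64,-0.7,0],
  [-14.5,-70,-0.7,0],
  [-15.5,-76,-0.7,0],
  [-16.5,-82,-0.7,0],
  [-17.5,-85,-0.7,0],
  [-18,-88,-0.7,0],
  [-18,-88,-0.7,0],
])

```text
time: 4.95
tool_pos: [539.5, 88.1, 80.2]
tcp_rot: [1.866, 1.57, 1.708]
contact_force: [0.6, 0.5, 6.4]
grip_width: 0.6
```

>>> carry_out([
  [-1,-4,-0.7,0],
  [-1.5,-10,-0.7,0],
  [-2.5,-16,-0.7,0],
  [-3.5,-22,-0.7,0],
  [-4.5,-28,-0.7,0],
  [-5.5,-34,-0.7,0],
  [-6.5,-40,-0.7,0],
  [-7.5,-46,-0.7,0],
  [-8.5,-52,-0.7,0],
  [-9.5,-58,-0.7,0],
  [-10,-63,-0.7,0],
  [-10.5,-66,-0.7,0],
  [-10.5,-66,-0.7,0],
  [-10.5,-66,-0.7,0],
])

```text
time: 6.12
tool_pos: [529.0, 21.4, 79.9]
tcp_rot: [1.021, 1.57, 0.863]
contact_force: [-1.2, 0.4, 5.6]
grip_width: 0.5
```

Still on the rail at box y≈8. Next I'll sweep slowly over the expected edge (the drop should come near -11).

>>> carry_out([
  [-0.5,-3,-0.7,0],
  [-1,-6,-0.7,0],
  [-1.5,-9,-0.7,0],
  [-2,-12,-0.7,0],
  [-2.4,-15,-0.7,0],
  [-2.4,-15,-0.7,0],
])

```text
time: 6.62
tool_pos: [526.1, 5.5, 78.8]
tcp_rot: [-3.022, 1.57, 3.102]
contact_force: [-0.3, -0.2, -0.3]
grip_width: 0.1
```

>>> carry_out([
  [-0.5,-3,-0.7,0],
  [-0.8,-5,-0.7,0],
  [-0.8,-5,-0.7,0],
])

```text
time: 6.87
tool_pos: [524.9, -0.1, 77.7]
tcp_rot: [-2.881, 1.569, -3.04]
contact_force: [0.1, 0.1, -0.4]
grip_width: 0.6
```

>>> carry_out([
  [-0.5,-3,-0.7,0],
  [-0.8,-5,-0.7,0],
  [-0.8,-5,-0.7,0],
])

```text
time: 7.12
tool_pos: [523.9, -5.5, 76.8]
tcp_rot: [-2.847, 1.569, -3.007]
contact_force: [-0.2, -0.4, -0.4]
grip_width: 0.2
```

The force dropped to zero at box y≈-8 and the tip sank below the rail top, which matches the image estimate of the notch. I'll centre and lower onto the key.

>>> carry_out([
  [-0.5,-3,0,0],
  [-0.5,-3,-2,0],
  [-0.5,-3,-4,0],
  [-0.5,-3,-5,0],
  [-0.5,-3,-6,0],
  [-0.5,-3,-6.5,0],
  [-0.5,-3,-6.5,0],
])

```text
time: 7.7
tool_pos: [523.3, -8.5, 70.8]
tcp_rot: [-2.775, 1.569, -2.934]
contact_force: [-2.0, -0.5, 5.5]
grip_width: 0.5
```

Contact at z=70.8, 9 mm below the rail top, so this is the key. I'll press it down 8 mm.

>>> carry_out([
  [0,0,-1,0],
  [0,0,-2,0],
  [0,0,-3,0],
  [0,0,-4,0],
  [0,0,-5,0],
  [0,0,-6,0],
  [0,0,-7,0],
  [0,0,-8,0],
  [0,0,-9,0],
  [0,0,-9.5,0],
  [0,0,-9.5,0],
  [0,0,-9.5,0],
])

```text
time: 8.7
tool_pos: [523.4, -8.5, 63.1]
tcp_rot: [-2.367, 1.569, -2.526]
contact_force: [-5.2, -0.9, 17.2]
grip_width: 0.0
```

Bottomed out: z=63.1 with 17 N. I'll lift straight up, then back away.

>>> carry_out([
  [0,0,-2.5,0],
  [0,0,-2.5,0],
  [0,0,5,0],
  [0,0,15,0],
  [0,0,30,0],
  [0,0,50,0],
  [0,0,75,0],
  [-10,0,100,0],
  [-25,0,125,0],
  [-50,0,145,0],
  [-75,0,155,0],
  [-100,0,160,0],
  [-110,0,160,0],
  [-110,0,160,0],
  [-110,0,160,0],
  [-110,0,160,0],
  [-110,0,160,0],
])

```text
time: 10.12
tool_pos: [414.3, -8.6, 222.6]
tcp_rot: [-2.59, 1.569, -2.749]
contact_force: [0.3, -0.2, -0.5]
grip_width: 0.2
```

Run:
```python
from h import *
import cv2
o=get_obs();print(o["time"],o["tool_pos"],o["contact_force"],abs(o["dq"]).max())
w=capture("side");cv2.imwrite("pics/c2.png",cv2.resize(w[60:360,150:550],(800,600),interpolation=cv2.INTER_CUBIC)[:,:,::-1])
# loose things: image difference against start
a=cv2.imread("pics/side0.png")[:,:,::-1]
for n,(u,v) in dict(glue=(242,120),offcut=(203,170),spool=(336,346),driver=(415,352)).items():
    p=lambda i:i[v-25:v+25,u-25:u+25].astype(int)
    print(n,np.abs(p(w)-p(a)).mean())
```

```text
10.1167 [414.26934315  -8.58903083 222.61719402] [ 0.33686818 -0.21345142 -0.50818885] 0.004333614914205964
glue 60.980533333333334
offcut 30.680266666666668
spool 8.625066666666667
driver 8.734133333333334
```

View pics/c2.png

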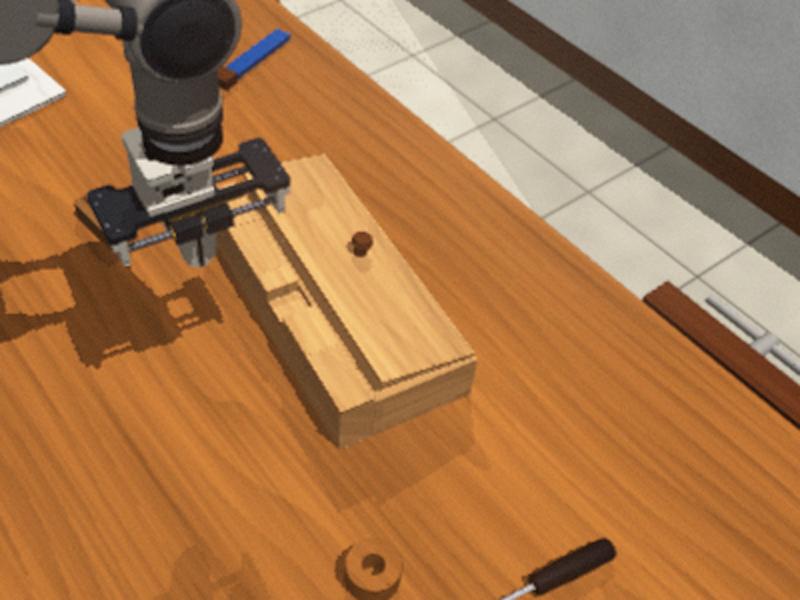

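The key is down and the lid is ajar. The gripper hangs free, and the ring and screwdriver have not moved. The arm hides the glue bottle and offcut in this view, so I'll compare them in the top view and then hand in.

Run:
```python
from h import *
import cv2
w=capture("top");a=cv2.imread("pics/top0.png")[:,:,::-1]
for n,(u,v) in dict(glue=(188,178),offcut=(210,234),spool=(413,242),driver=(446,203)).items():
    t=a[v-14:v+14,u-14:u+14];r=cv2.matchTemplate(np.ascontiguousarray(w[v-30:v+30,u-30:u+30]),np.ascontiguousarray(t),cv2.TM_CCOEFF_NORMED)
    _,m,_,l=cv2.minMaxLoc(r);print(n,m,"shift px",l[0]-16,l[1]-16)
print(close_job())
```

```text
glue 0.9986891746520996 shift px 0 0
offcut 0.6808184385299683 shift px -1 0
spool 0.9935699105262756 shift px 0 0
driver 0.9975627660751343 shift px 0 0
the job is handed in; nothing more can be done
None
```

The catch is open: the key is pressed fully down, the lid stands ajar, and the job is handed in. `close_job()` gives no verdict, so the result rests on my own checks.

**What I did:** I found the box in the top and side views. With closed fingers I touched the left rail end (9 N) and swept along the rail at about 6 N. The contact force vanished at the notch, about 208 mm from the left end, where the images had put it. I met the key at z = 70.8 mm and pressed it to z = 63.1 mm, its stop, reaching 17 N. I then lifted clear; the run took about 10 s.

**Last checks:**
- **Lid:** the side view shows the lid ajar, but I did not measure its angle.
- **Robot:** the wrist force read about 0.6 N, within its free-air noise, with the gripper hanging free.
- **Loose things:** the glue bottle, ring and screwdriver show no shift in the top view. The offcut matched within 1 pixel (about 3 mm), but with a weak score (0.68). The robot's shadow or the gripper over it is the likely cause, but I did not confirm that.
- **Side view:** the arm hid the glue bottle and part of the offcut there, so the side-view comparison failed for those two.
- **Calibration:** the two views disagreed by about 6 mm on the box centre, so I used their average and the touch results agreed with it.

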